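# Load the clip-top caddy and clip it shut

## Robot

A 7-joint arm with a two-finger parallel gripper is mounted at the origin on a cart in front of the work surface, level with it; the furniture and walls round the work are solid. World frame = base frame: x ahead of the robot, y to its left, z up, the work surface at z = 0. Lengths are in m, angles in rad, forces in N, time in s.
With the tool pointing down it reaches from about 0.35 to 0.775 m from the base axis. Payload 3.1 kg.
Tool frame: the origin (TCP) lies between the finger pads; the fingertips stand 8 mm ahead of it and the grasp point (between the pads) lies 11 mm behind it; z points along the fingers, y is the line along which they close (so a half turn about z gives the same grasp; the last joint's range is limited). The gripper opens to 85 mm and grips with 20 to 120 N. Pads are 22 mm wide; open, the fingers measure 114 mm over their backs; the gripper's body (76 mm by 85 mm) begins 54 mm behind the grasp point. The pads swing forward as they close: fully open they stand 13 mm farther back than shut.
Start: joints at [-1.303, 0.311, 0.014, 1.512, -0.004, 1.319, -0.027], TCP at [0.168, 0.524, 0.239] pointing down, gripper open.
Joint ranges: [-2.7, 2.7], [-0.3, 1.91], [-1.27, 1.3], [0.12, 2.57], [-1.44, 4.58], [0.2, 2.03], [-3.05, 3.05]. Speed limits (rad/s): [2.79, 2.79, 3.14, 3.14, 3.14, 3.14, 3.14].

## Interface

Orientations are given as a unit quaternion [w, x, y, z].
In Python, from plant import robot gives the robot as it stands. The module is installed in compiled form; this text tells all that it offers.
- The arm moves only by the shell command python3 -m jog 'ROWS' [FORCE]. ROWS is a JSON object of lists of equal length, an entry for each row: "dp": the shift along the tool's x, y, z in mm, a list of three; "angular": the turn, a rotation vector about the tool's x, y, z in rad, a list of three; "grip": the finger opening in mm, from 0 to 85.4. A call has exactly 8 rows; each row shifts and turns the commanded pose from where the row before left it, along the tool's axes as they then stand; what a row does not reach is not made up. A row lasts 1/10 s, in which the tool goes at most 50 mm and 8.59 degrees, less where a joint would pass 70% of its speed; a pose out of reach is approached as far as the arm can. A call with a gripper value outside its range is refused whole. The fingers move at their own pace and stop on an object; FORCE is the grip in N (left out, the last holds). Time passes only in rows, so rows that do not move let the fingers close, or fill a call up. It gives the time, the measured TCP pose, the force, the opening and the grip force at its end, in the units of the state.
- robot.get_state(): the state, without advancing time (a new reading comes with each control period).
- robot.get_image(name): name is "scene" or "top" or "wrist"; returns a dict with "image" (480x640x3 uint8, red, green, blue), "fx", "fy", "cx", "cy" (pixels), "camera_from_world" (4x4, takes a point from world to camera coordinates); the wrist camera has in their place "mount" (4x4, takes a point from camera to tool coordinates, whose origin is the TCP and whose axes are the flange's). Camera axes: x right, y down, z forward; pixel columns grow to the right and rows downward; lengths in m; the calibration is good to about 2 mm. A picture is of the moment at which its call begins: read the wrist's pose just before it. There is no depth.
- robot.close_job(): hands the job in; it is judged then, once.
The state is a dict: "clock": time; "q": joint angles; "joint_velocities": joint speeds; "joint_efforts": joint torques, N m; "tool_pos": TCP position; "eef_rot": TCP orientation; "force": force on the tool from outside, world axes, zero at the start; "torque": the same for the moment, N m; "opening": finger opening in m; "gripper_force": force on a finger pad.
Only numpy, scipy, OpenCV 4.12 (cv2) and the standard library are available. Lean on these libraries where they do the work, as an engineer would, in place of code of your own. Each camera call takes 0.05 s, during which the arm holds its last target. There are 200 camera calls.

## Task

Stand the loose green carton upright in the free space at the back of the clip-top caddy, shut the lid over it, hook the wire loop behind the lip of the catch on the lid's front and fold the clip lever down flat until it locks, so that the clip holds the lid down hard on its seal with nobody touching it. Leave the round tin, the pink packet and the mug beside it where they stand.

Things in the scene. Friction and masses are not known exactly. Their poses are not given: they have to be found in the camera images.
- caddy: white enamelled box fixed to the counter on a wooden foot 104 x 128 mm, 18 mm high; walls 98 (x) x 122 (y) mm, 3 mm thick, rim at z 86, inside floor z 21 mm. Origin: centre of the underside; z up, +x from clip front to hinge back, y left. Two fixed cartons fill its front up to x = +9 mm, top at z 96 mm, 48 mm wide in y, 34 mm free at each side
- gap (a point): centre of the free space on the inside floor at the back of the caddy: 37 mm in x by 116 mm in y; x = 27, y = 0, z = 21 mm in the caddy's frame. The standing lid leaves no room above it for a vertical gripper
- green_box: loose green carton 26 (x) x 48 (y) x 75 (z) mm, standing; origin: centre of its underside, z up. About 0.07 kg
- lid_hinge (a point): middle of the lid's hinge line, which is parallel to the caddy's y; x 51, z 87 mm in the caddy's frame
- caddy_lid (a joint): angle of the steel lid, rad: 0 = pressed fully down on the seal, positive = open, stop at 1.53 (nearly upright). Stays where left (hinge friction 0.15 N m). Laid shut, the springy orange seal keeps it at about 0.05; only the locked clip holds it under 0.025. Shut, it reaches 102 mm from the hinge line to the front and 18 mm above it; 126 mm wide in y
- lid_edge (a point): middle of the lid's front edge on its outer (top) face: 100 mm from the hinge line along the lid and 18 mm off the plane of the lid's underside. The lid can be drawn over from behind here and pressed down
- catch (a point): where the axis of the loop's cross bar lies when hooked: in the catch on the middle of the lid's front (lid shut: 112.8 mm before, 4.5 mm above the hinge line). An upward-open groove 7.5 mm wide, 28 mm long (y), floor 2.5 mm below this point; its front lip rises 3.5 mm above this point, its back slopes up to the lid's front. The loop comes from above, over the lip
- lever_axis (a point): middle of the axis of the clip lever, parallel to the caddy's y; fixed on the caddy's front at x -64.5, y 0, z 54 mm in its frame
- caddy_lever (a joint): angle of the clip lever, rad: 0 = folded down flat (locked), pi/2 = straight out to the front, stop at 2.25. Stays where left (friction 0.06 N m). Loop hooked and slack out, it stands near 1.3; from there it grows stiff (up to about 6 N at its end), passes a dead point near 0.2 and then stays down. If it goes down without stiffness the loop is not hooked
- lever_end (a point): on the outer face of the lever's plate near its free end, 36 mm from the lever's axis; the plate is 26 mm wide (y), 4 mm thick, 42 mm long
- caddy_bail (a joint): angle of the wire loop against the lever, rad; the loop leans outward from upright by (this - lever angle). It turns on the lever about a line parallel to y, 16 mm from the lever's axis (lever flat: below that axis, 8 degrees in towards the caddy). Stays where left (friction 0.015 N m); stop at 2.75
- bail_bar (a point): middle of the loop's cross bar (5 mm thick, 37 mm long in y), 54.1 mm from the axis on which the loop turns
- bail_tab (a point): where to pinch the black tab on the loop across its 22 mm width (y): 21 mm beyond the cross bar, in line with the loop. The tab is 5 mm thick and ends 29.5 mm beyond the bar; keep fingertips 8 mm or more beyond the bar to clear the wires and the catch
- round_tin: bystander: round pale pastille tin 45 mm across, 19 mm high; origin under its centre
- pink_packet: bystander: flat pink packet 52 x 82 x 18 mm; origin under its centre
- mug: bystander: orange mug 94 mm high; origin under its centre
Not all that is in view belongs to the job. What is shaped like the green_box but brown or red is not meant.

How it is judged:
By the outcome, as a careful person would: the job done as asked, in the order asked, and still so for the second after the job is handed in, with the robot touching nothing.
It also fails if it takes over 69 s, if anything falls off the work surface, if the arm or the gripper's body presses on something with over 40 N, if the wrist force passes 120 N, or if a joint passes its speed limit or range.

## Working session

There is one attempt and no reset: what is moved stays moved. The work goes in short steps, Python scripts to look and compute and a shell command to move; the robot and the scene stay as the last step left them, time stands still between calls to the robot, and variables do not carry over. Pictures are saved under pics/ and viewed, at most 10 in all, crops included, and the job is handed in when it is done.

```bash
mkdir -p pics; ls; cat > h.py <<'E'
import numpy as np,cv2
from plant import robot
from scipy.spatial.transform import Rotation as R
def snap(n,f):
    s=robot.get_state(); d=robot.get_image(n); im=cv2.cvtColor(np.asarray(d["image"]),cv2.COLOR_RGB2BGR)
    cv2.imwrite("pics/"+f,im)
    K=np.array([[d["fx"],0,d["cx"]],[0,d["fy"],d["cy"]],[0,0,1]])
    if "mount" in d:
        q=s["eef_rot"];T=np.eye(4);T[:3,:3]=R.from_quat([q[1],q[2],q[3],q[0]]).as_matrix();T[:3,3]=s["tool_pos"]
        M=np.linalg.inv(T@np.array(d["mount"]))
    else: M=np.array(d["camera_from_world"])
    np.savez("pics/"+f[:-4],K=K,M=M); return im,K,M
def load(f):
    z=np.load("pics/"+f+".npz"); return z["K"],z["M"]
def ray(K,M,u,v):
    W=np.linalg.inv(M); d=W[:3,:3]@np.linalg.inv(K)@[u,v,1]; return W[:3,3],d
def onz(K,M,u,v,z):
    o,d=ray(K,M,u,v); return o+d*(z-o[2])/d[2]
def tri(*rs):
    A=0;b=0
    for o,d in rs:
        d=d/np.linalg.norm(d);P=np.eye(3)-np.outer(d,d);A=A+P;b=b+P@o
    p=np.linalg.solve(A,b); return p,[np.linalg.norm(np.cross(p-o,d/np.linalg.norm(d))) for o,d in rs]
def proj(K,M,p):
    c=M[:3,:3]@np.asarray(p)+M[:3,3]; u=K@c; return u[:2]/u[2]
E
python3 - <<'E'
from h import *
for n in("scene","top"):
    im,K,M=snap(n,n+"0.png"); print(n,K[0,0],np.linalg.inv(M)[:3].round(3).tolist())
print(robot.get_state())
E
```

```text
pics
scene 520.6956026234157 [[0.874, -0.215, 0.437, -0.139], [-0.486, -0.419, 0.767, -1.205], [0.018, -0.882, -0.47, 0.765]]
top 526.5880049588781 [[-0.006, -0.992, 0.123, 0.376], [-1.0, 0.004, -0.02, -0.059], [0.019, -0.123, -0.992, 1.186]]
{'clock': 0.1, 'q': array([-1.30270615,  0.31164363,  0.01399104,  1.51291862, -0.00439098,
        1.31917985, -0.02723404]), 'joint_velocities': array([ 8.04487497e-04, -2.17229588e-03,  2.92974612e-04, -4.24736362e-03,
       -5.26542878e-05,  2.64465192e-03,  1.67436364e-04]), 'joint_efforts': array([ 8.76964041e-04, -3.80856514e+01,  1.46790007e-01, -2.31242877e+01,
        1.22963576e-02,  8.03741656e-03,  1.32801085e-05]), 'tool_pos': array([0.16746586, 0.52321361, 0.23832195]), 'eef_rot': array([-1.15260594e-04,  1.54253388e-01,  9.88030754e-01, -1.05314660e-03]), 'force': array([ 0.46635002, -0.01304464,  0.70580646]), 'torque': array([-0.05013166, -0.0212858 ,  0.01959762]), 'gripper_force': 0.0, 'opening': 0.08549890163269172}
```

View pics/scene0.png

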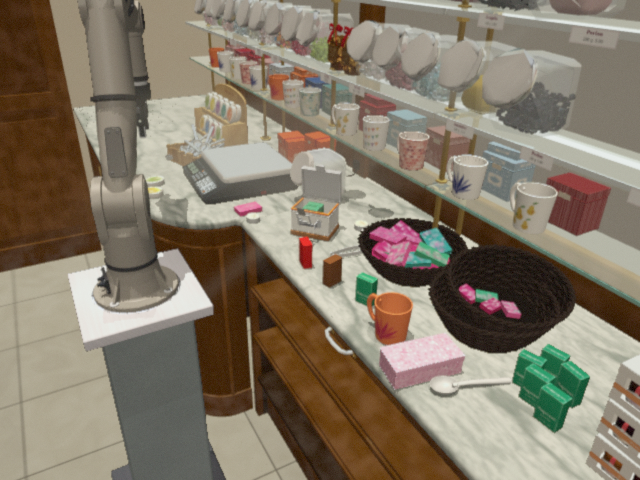

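View pics/top0.png

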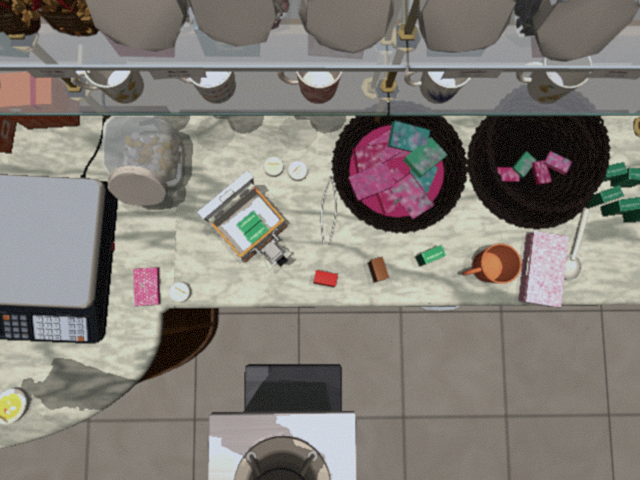

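The top view shows the caddy around (245,222), clip facing lower right, lid standing at upper left. Green candidates are the single carton standing alone beside the mug (top 432,256; scene 367,289), the dark-green pile at top (620,190) / scene (550,385), and the green packets in the baskets. The lone one fits "loose green carton". The red (325,278) and brown (379,268) ones are decoys. I'll confirm this in an enlarged crop.

```bash
python3 - <<'E'
from h import *
t=cv2.imread("pics/top0.png");s=cv2.imread("pics/scene0.png")
f=lambda im,x,y,w,h,W,H:cv2.resize(im[y:y+h,x:x+w],(W,H),interpolation=cv2.INTER_CUBIC)
a=f(t,190,165,120,110,400,367);b=f(s,280,150,80,92,320,367)
c=f(t,400,230,80,46,400,230);d=f(s,340,262,80,46,320,184)
o=np.zeros((600,800,3),np.uint8);o[:367,:400]=a;o[:367,400:720]=b;o[368:598,:400]=c;o[368:552,400:720]=d
cv2.imwrite("pics/crop1.png",o)
E
```

```text
(no output)
```

View pics/crop1.png

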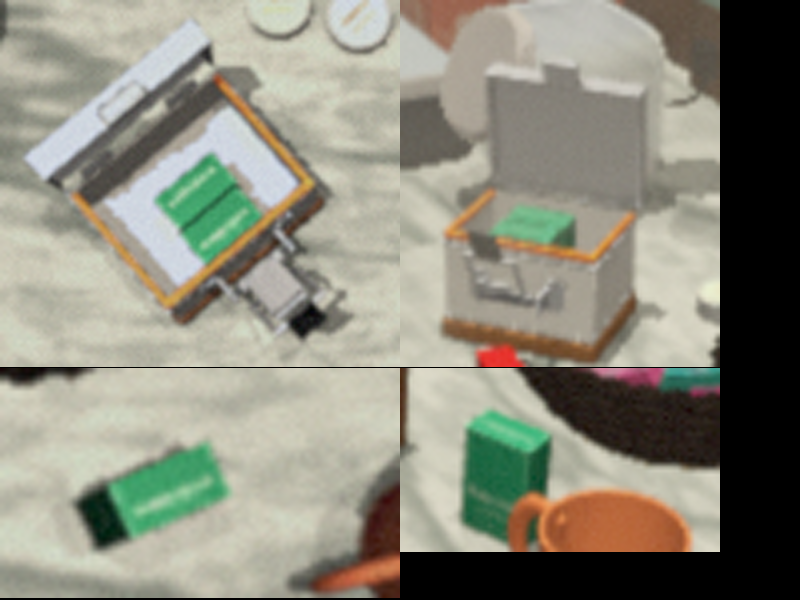

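The crop confirms it: one green carton stands alone, its top face at top-view px ≈(434,254) and its dark side to the left, clear of the mug handle. The lever and loop stick out in front of the caddy with the tab at top px ≈(281,261). Next I'll measure both.

```bash
python3 - <<'E'
from h import *
t=cv2.imread("pics/top0.png");K,M=load("top0")
hsv=cv2.cvtColor(t,cv2.COLOR_BGR2HSV)
# orange seal
m=cv2.inRange(hsv,(8,130,120),(25,255,255));m[:165]=0;m[280:]=0;m[:,:190]=0;m[:,310:]=0
p=np.argwhere(m)[:,::-1]
w=np.array([onz(K,M,u,v,.086)[:2] for u,v in p],np.float32)
r=cv2.minAreaRect(w*1000);print("seal",len(p),r);print(cv2.boxPoints(r).round(1).tolist())
# green
for n,lo in(("bright",110),("all",30)):
    g=cv2.inRange(hsv,(60,90,lo),(95,255,255));g[:235]=0;g[275:]=0;g[:,:405]=0;g[:,455:]=0
    p=np.argwhere(g)[:,::-1]; z=.075
    w=np.array([onz(K,M,u,v,z)[:2] for u,v in p],np.float32)*1000
    r=cv2.minAreaRect(w);print(n,len(p),r,w.mean(0),cv2.boxPoints(r).round(1).tolist())
K2,M2=load("scene0")
print(proj(K2,M2,[.48,-.3,.075]))
# mug
m=cv2.inRange(hsv,(5,130,60),(16,255,255));m[:235]=0;m[290:]=0;m[:,:455]=0;m[:,525:]=0
p=np.argwhere(m)[:,::-1];w=np.array([onz(K,M,u,v,.08)[:2] for u,v in p])*1000;print("mug",w.min(0),w.max(0),p.min(0),p.max(0))
d=robot.get_image("wrist");print(np.array(d["mount"]).round(3).tolist(),d["fx"])
E
```

```text
seal 275 ((557.877685546875, 68.33043670654297), (94.81546783447266, 121.25479125976562), 40.5961799621582)
[[482.3999938964844, 83.5], [561.2999877929688, -8.600000381469727], [633.2999877929688, 53.099998474121094], [554.4000244140625, 145.1999969482422]]
bright 215 ((489.3553161621094, -324.3780822753906), (24.190021514892578, 46.31230545043945), 22.66745376586914) [ 489.63266 -324.1511 ] [[469.29998779296875, -307.70001220703125], [487.1000061035156, -350.3999938964844], [509.3999938964844, -341.1000061035156], [491.6000061035156, -298.29998779296875]]
all 271 ((486.8353271484375, -318.34423828125), (24.190021514892578, 59.39018249511719), 22.66745376586914) [ 487.2518 -318.5552] [[464.20001220703125, -295.6000061035156], [487.1000061035156, -350.3999938964844], [509.3999938964844, -341.1000061035156], [486.6000061035156, -286.29998779296875]]
[357.42361414 272.03397309]
mug [ 428.57206074 -508.10454024] [ 509.44842024 -385.34436744] [463 244] [520 282]
[[-0.001, -0.951, -0.309, 0.079], [1.0, -0.001, -0.0, -0.0], [0.0, -0.309, 0.951, -0.134], [0.0, 0.0, 0.0, 1.0]] 378.1991786509961
```

```bash

python3 -m jog '{"dp":[[-40,-16.5,-8],[-40,-16.5,-8],[-40,-16.5,-8],[-40,-16.5,-8],[-40,-16.5,-8],[-40,-16.5,-8],[-40,-16.5,-8],[-40,-16.5,-8]],"angular":[[0,0,0],[0,0,0],[0,0,0],[0,0,0],[0,0,0],[0,0,0],[0,0,0],[0,0,0]],"grip":[85,85,85,85,85,85,85,85]}'
python3 -m jog '{"dp":[[-14,-39,0],[-14,-39,0],[-14,-39,0],[-14,-39,0],[-14,-39,0],[-14,-39,0],[-14,-39,0],[-14,-39,0]],"angular":[[0,0,0],[0,0,0],[0,0,0],[0,0,0],[0,0,0],[0,0,0],[0,0,0],[0,0,0]],"grip":[85,85,85,85,85,85,85,85]}'
python3 -m jog '{"dp":[[0,0,0],[0,0,0],[0,0,0],[0,0,0],[0,0,0],[0,0,0],[0,0,0],[0,0,0]],"angular":[[0,0,-0.145],[0,0,-0.145],[0,0,-0.145],[0,0,-0.145],[0,0,-0.145],[0,0,-0.145],[0,0,-0.145],[0,0,0]],"grip":[85,85,85,85,85,85,85,85]}'
cat >> h.py <<'E'
import sys
C0=np.array([.5579,.0683,0.]);YAW=np.deg2rad(40.6)   # caddy
def cw(p): # caddy mm -> world m
    return C0+R.from_euler("z",YAW).apply(np.array(p)/1000)
def wc(p): return R.from_euler("z",-YAW).apply(np.array(p)-C0)*1000
def ori(head,tilt):
    """tool: z down tilted by tilt toward heading, tool -x = forward"""
    h=np.array([np.cos(head),np.sin(head),0]);z=np.array([0,0,1.])
    tz=np.sin(tilt)*h-np.cos(tilt)*z; tx=-(np.cos(tilt)*h+np.sin(tilt)*z); ty=np.cross(tz,tx)
    return R.from_matrix(np.array([tx,ty,tz]).T)
def cur():
    s=robot.get_state();q=s["eef_rot"];return s,np.array(s["tool_pos"]),R.from_quat([q[1],q[2],q[3],q[0]])
def go(target,Rt,who="tcp"):
    s,p,Rc=cur()
    if who=="grasp": target=target+Rt.apply([0,0,.011])
    if who=="tip": target=target-Rt.apply([0,0,.008])
    d=np.array(target)-p
    print("t",round(s["clock"],2),"dp old axes",(Rc.inv().apply(d)*1000).round(1),"dp new axes",(Rt.inv().apply(d)*1000).round(1),"rot",(Rc.inv()*Rt).as_rotvec().round(4),"q",np.round(s["q"],2))
E
python3 - <<'E'
from h import *
im,K,M=snap("wrist","w1.png"); s=robot.get_state();print(s["q"].round(2))
E
```

```text
clock: 0.95
tool_pos: [0.4331, 0.2992, 0.3035]
eef_rot: [-0.0, 0.154, 0.988, -0.0]
force: [0.7, 0.8, 0.2]
opening: 0.085
gripper_force: 0.0
clock: 1.75
tool_pos: [0.4433, -0.0323, 0.3032]
eef_rot: [-0.0, 0.154, 0.988, 0.0]
force: [0.8, -0.5, 0.4]
opening: 0.0846
gripper_force: 0.0
clock: 2.55
tool_pos: [0.4435, -0.0307, 0.303]
eef_rot: [-0.0, -0.345, 0.939, 0.0]
force: [-0.0, 0.5, 0.1]
opening: 0.085
gripper_force: 0.0
[-0.4   0.06  0.46  1.67 -0.03  1.42  2.34]
```

View pics/w1.png

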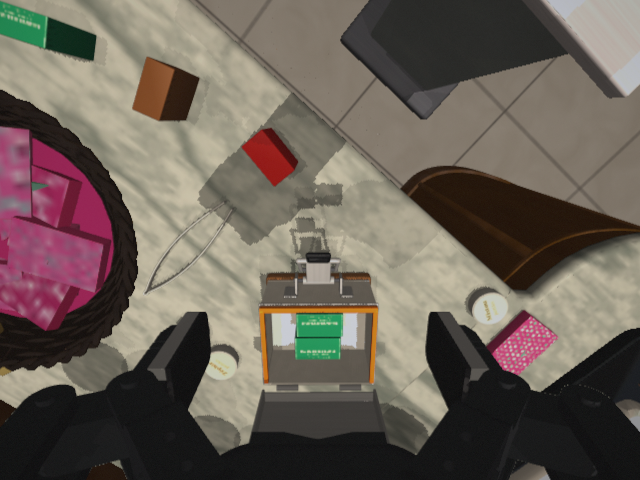

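Wrist view: the caddy is square to the camera, with seal corners near (261,308), (378,306), (375,385) and (263,385). The black tab is at (318,257) and the lever plate at (318,270). Now I'll refine these.

```bash
python3 - <<'E'
from h import *
im=cv2.imread("pics/w1.png");K,M=load("w1");hsv=cv2.cvtColor(im,cv2.COLOR_BGR2HSV)
m=cv2.inRange(hsv,(8,150,120),(25,255,255));m[:295]=0;m[395:]=0;m[:,:250]=0;m[:,390:]=0
p=np.argwhere(m)[:,::-1].astype(np.float32);w=np.array([onz(K,M,u,v,.086)[:2]*1000 for u,v in p],np.float32)
r=cv2.minAreaRect(w);print("seal",r);c=np.array([*r[0],86])/1000;print("in caddy0",wc(c))
# tab rays
t=cv2.imread("pics/top0.png");Kt,Mt=load("top0")
def blob(im,x0,y0,x1,y1,th):
    g=im[y0:y1,x0:x1].max(2);a=np.argwhere(g<th);print(len(a),a.min(0)+[y0,x0],a.max(0)+[y0,x0]);return (a.mean(0)+[y0,x0])[::-1]
a=blob(im,300,245,336,263,50);b=blob(t,270,250,295,270,60);print(a,b)
q,e=tri(ray(K,M,*a),ray(Kt,Mt,*b));print("tab",wc(q).round(1),e)
g,gh=cv2.threshold(cv2.cvtColor(im,cv2.COLOR_BGR2GRAY),0,255,0)
s=cv2.imread("pics/scene0.png");o=np.zeros((600,800,3),np.uint8)
o[:600,:400]=cv2.resize(im[225:315,290:350],(400,600),interpolation=cv2.INTER_CUBIC)
o[:375,400:800]=cv2.resize(s[195:240,285:333],(400,375),interpolation=cv2.INTER_CUBIC)
cv2.imwrite("pics/crop2.png",o)
E
```

```text
seal ((559.02197265625, 68.09366607666016), (92.72405242919922, 122.89974212646484), 40.32012939453125)
in caddy0 [ 0.71760485 -0.8868143  86.        ]
185 [253 306] [261 330]
58 [256 277] [265 287]
[318.21621622 257.07027027] [281.75862069 260.43103448]
tab [-111.9   -0.4  116.3] [np.float64(1.345163974263076e-05), np.float64(1.3451639742513576e-05)]
```

View pics/crop2.png

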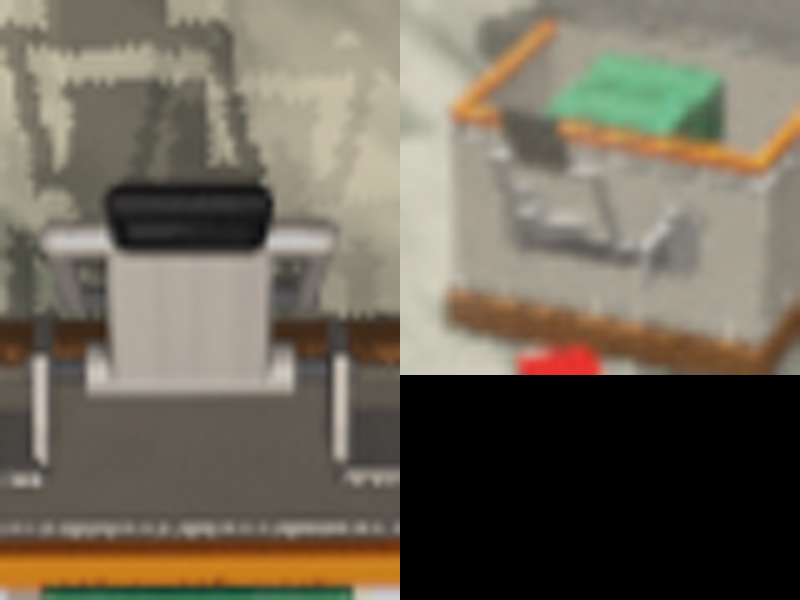

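```bash
sed -i 's/^C0=.*/C0=np.array([.5585,.0682,0.]);YAW=np.deg2rad(40.45)/' h.py; python3 - <<'E'
from h import *
K,M=load("w1")
im=cv2.imread("pics/w1.png")
print("foot col280",[tuple(im[r,280]) for r in range(268,282)])
for r in (272,274,276): print(r,wc(onz(K,M,280,r,.018)).round(1))
Rt=ori(np.deg2rad(22.7),np.deg2rad(27))
h=R.from_euler("z",22.7,degrees=True)
g=np.array([.4895,-.3242,.064])+h.apply([-.004,0,0])
pre=g-Rt.apply([0,0,.09])
go(pre,Rt,"grasp")
E
```

```text
foot col280 [(np.uint8(144), np.uint8(165), np.uint8(171)), (np.uint8(143), np.uint8(162), np.uint8(168)), (np.uint8(139), np.uint8(159), np.uint8(165)), (np.uint8(125), np.uint8(143), np.uint8(148)), (np.uint8(84), np.uint8(97), np.uint8(101)), (np.uint8(45), np.uint8(57), np.uint8(69)), (np.uint8(25), np.uint8(41), np.uint8(62)), (np.uint8(28), np.uint8(44), np.uint8(66)), (np.uint8(30), np.uint8(48), np.uint8(75)), (np.uint8(38), np.uint8(66), np.uint8(102)), (np.uint8(47), np.uint8(83), np.uint8(130)), (np.uint8(56), np.uint8(85), np.uint8(126)), (np.uint8(78), np.uint8(89), np.uint8(103)), (np.uint8(91), np.uint8(102), np.uint8(109))]
272 [-56.9 -45.8  18. ]
274 [-54.3 -45.8  18. ]
276 [-51.7 -45.9  18. ]
t 2.6 dp old axes [ 192.5 -241.8  168.7] dp new axes [ 175.3 -288.5  100. ] rot [ 0.0724 -0.4679  0.3004] q [-0.4   0.06  0.46  1.67 -0.03  1.42  2.34]
```

```bash

python3 -m jog '{"dp":[[24,-30,21],[24,-30,21],[24,-30,21],[24,-30,21],[24,-30,21],[24,-30,21],[24,-30,21],[24,-30,21]],"angular":[[0,0,0],[0,0,0],[0,0,0],[0,0,0],[0,0,0],[0,0,0],[0,0,0],[0,0,0]],"grip":[68,68,68,68,68,68,68,68]}' 40 | head -3
python3 -m jog '{"dp":[[0,0,0],[0,0,0],[0,0,0],[0,0,0],[0,0,0],[0,0,0],[0,0,0],[0,0,0]],"angular":[[0.012,-0.078,0.05],[0.012,-0.078,0.05],[0.012,-0.078,0.05],[0.012,-0.078,0.05],[0.012,-0.078,0.05],[0.012,-0.078,0.05],[0,0,0],[0,0,0]],"grip":[68,68,68,68,68,68,68,68]}'
cat > pick.py <<'E'
from h import *
im,K,M=snap("wrist","w2.png")
hsv=cv2.cvtColor(im,cv2.COLOR_BGR2HSV);g=cv2.inRange(hsv,(60,90,30),(95,255,255))
n,l,st,ce=cv2.connectedComponentsWithStats(g);print([(st[i].tolist(),ce[i].round(0).tolist()) for i in range(1,n) if st[i][4]>300])
h=R.from_euler("z",22.7,degrees=True)
c=np.array([[x,y,75] for x in(-13,13) for y in(-24,24)])/1000
print("pred top corners",[proj(K,M,np.array([.4895,-.3242,0])+h.apply(p)).round(0).tolist() for p in c])
Rt=ori(np.deg2rad(22.7),np.deg2rad(27))
go(np.array([.4895,-.3242,.064])+h.apply([-.004,0,0]),Rt,"grasp")
E
python3 pick.py
```

```text
clock: 3.4
tool_pos: [0.452, -0.3352, 0.1357]
eef_rot: [-0.003, -0.343, 0.939, -0.0]
clock: 4.2
tool_pos: [0.4518, -0.3346, 0.1374]
eef_rot: [0.228, -0.191, 0.954, 0.046]
force: [0.7, 0.3, -0.4]
opening: 0.0676
gripper_force: 0.0
[([265, 180, 82, 104, 7106], [307.0, 234.0]), ([217, 359, 74, 75, 2418], [250.0, 398.0])]
pred top corners [[267.0, 257.0], [352.0, 257.0], [271.0, 286.0], [349.0, 285.0]]
t 4.25 dp old axes [ 4.2 -5.9 91.6] dp new axes [ 4.4 -5.7 91.6] rot [ 0.002  -0.0024  0.0034] q [ 1.22  0.37 -0.43  1.83 -0.39  0.85  3.04]
```

View pics/w2.png

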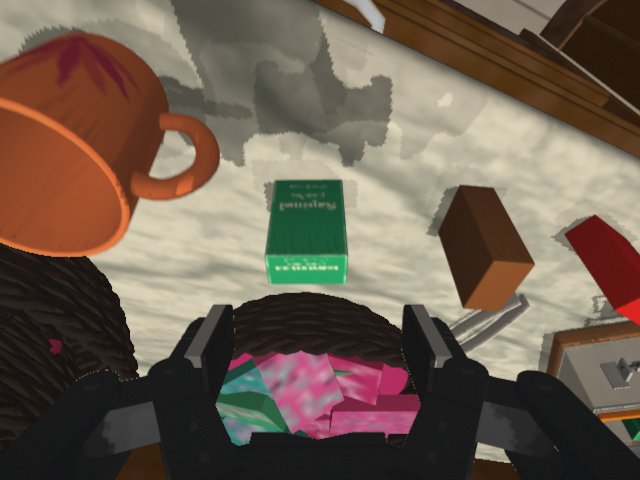

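The carton's front top edge runs cols 265–347 at row 254, about 4 px left of the prediction, so I correct by about 2 mm. The fingers straddle it evenly and the mug handle at (190,160) is clear.

```bash

python3 -m jog '{"dp":[[1.5,-2,8],[1.5,-2,12],[1.5,-2,12],[1.5,-2,12],[0,0,12],[0,0,12],[0,0,12],[0,0,12]],"angular":[[0,0,0],[0,0,0],[0,0,0],[0,0,0],[0,0,0],[0,0,0],[0,0,0],[0,0,0]],"grip":[68,68,68,68,68,68,68,68]}' 30
python3 -m jog '{"dp":[[0,0,0],[0,0,0],[0,0,0],[0,0,0],[0,0,0],[0,0,0],[0,0,0],[0,0,0]],"angular":[[0,0,0],[0,0,0],[0,0,0],[0,0,0],[0,0,0],[0,0,0],[0,0,0],[0,0,0]],"grip":[40,40,40,40,40,40,40,40]}' 30
```

```text
clock: 5.05
tool_pos: [0.4899, -0.3261, 0.052]
eef_rot: [0.228, -0.193, 0.953, 0.046]
force: [0.8, -0.5, -0.0]
opening: 0.0679
gripper_force: 0.0
clock: 5.85
tool_pos: [0.4895, -0.3264, 0.0531]
eef_rot: [0.228, -0.193, 0.953, 0.046]
force: [-0.6, 0.4, -0.9]
opening: 0.0474
gripper_force: 32.6
```

```bash

python3 -m jog '{"dp":[[-5,0,-10],[-9,0,-18],[-9,0,-18],[-9,0,-18],[-9,0,-18],[-9,0,-18],[-9,0,-18],[-3,0,-6]],"angular":[[0,0,0],[0,0,0],[0,0,0],[0,0,0],[0,0,0],[0,0,0],[0,0,0],[0,0,0]],"grip":[40,40,40,40,40,40,40,40]}' 30
python3 - <<'E'
from h import *
Rt=ori(YAW,np.deg2rad(27))
t=cw([-20.,0,0]);t[2]=.176
go(t,Rt)
E
```

```text
clock: 6.65
tool_pos: [0.4901, -0.3275, 0.1951]
eef_rot: [0.23, -0.194, 0.953, 0.044]
force: [0.4, -0.1, -0.2]
opening: 0.0477
gripper_force: 32.6
t 6.65 dp old axes [-168.6  331.8  105.4] dp new axes [-248.6  256.7  148.1] rot [-0.1435 -0.0004 -0.27  ] q [ 1.16  0.34 -0.43  1.72 -0.36  0.95  2.92]
```

```bash

python3 -m jog '{"dp":[[-10,20,6],[-18,36,11],[-18,36,11],[-18,36,11],[-18,36,11],[-18,36,11],[-18,36,11],[-18,36,11]],"angular":[[0,0,0],[0,0,0],[0,0,0],[0,0,0],[0,0,0],[0,0,0],[0,0,0],[0,0,0]],"grip":[40,40,40,40,40,40,40,40]}' 30 | head -3
python3 -m jog '{"dp":[[-18,36,11],[-14,24,11],[0,0,0],[0,0,0],[0,0,0],[0,0,0],[0,0,0],[0,0,0]],"angular":[[0,0,0],[0,0,0],[-0.036,0,-0.068],[-0.036,0,-0.068],[-0.036,0,-0.068],[-0.036,0,-0.068],[0,0,0],[0,0,0]],"grip":[40,40,40,40,40,40,40,40]}' 30
cat > look.py <<'E'
from h import *
import sys
im,K,M=snap("wrist",sys.argv[1]+".png")
Rt=ori(YAW,np.deg2rad(27))
t=cw([27.8,0,0]);t[2]=.176
go(t,Rt)
t[2]=.0751;go(t,Rt)
P=lambda p:proj(K,M,cw(p)).round(0).tolist()
print("front carton top back edge",P([9,-24,96]),P([9,24,96]),"rim back inner",P([46,-58,86]),P([46,58,86]),"rim front outer",P([-49,-61,86]),P([-49,61,86]))
E
python3 look.py w3
```

```text
clock: 7.45
tool_pos: [0.5286, -0.0125, 0.179]
eef_rot: [0.228, -0.193, 0.953, 0.046]
clock: 8.25
tool_pos: [0.5409, 0.056, 0.1738]
eef_rot: [0.218, -0.336, 0.913, 0.083]
force: [-0.9, -1.0, -0.7]
opening: 0.0475
gripper_force: 32.6
t 8.3 dp old axes [-44.7  -2.6  20.3] dp new axes [-44.7  -2.5  20.3] rot [ 0.0057 -0.0012 -0.0016] q [ 0.73  0.21 -0.73  1.97 -0.28  0.68  2.49]
t 8.3 dp old axes [  1.   -3.1 110.2] dp new axes [  1.1  -2.5 110.2] rot [ 0.0057 -0.0012 -0.0016] q [ 0.73  0.21 -0.73  1.97 -0.28  0.68  2.49]
front carton top back edge [274.0, 243.0] [353.0, 243.0] rim back inner [230.0, 271.0] [398.0, 270.0] rim front outer [194.0, 151.0] [431.0, 150.0]
```

View pics/w3.png

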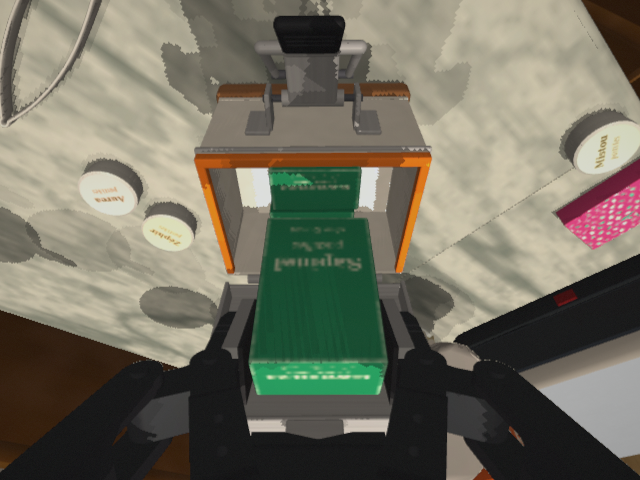

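```bash
python3 - <<'E'
from h import *
K,M=load("w3")
for u,v,z in((264,218,.1207),(370,218,.1207),(250,362,.1957),(385,360,.1957)): print(wc(onz(K,M,u,v,z)).round(1))
s,p,Rc=cur();print(wc(p),Rc.as_matrix()[2].round(4))
E
```

```text
[-33.3 -23.5 120.7]
[-32.9  27.4 120.7]
[-35.  -21.  195.7]
[-35.8  24.3 195.7]
[-21.28009484   2.51686913 173.82279886] [-0.4529  0.0058 -0.8915]
```

```bash

python3 -m jog '{"dp":[[-5.4,-0.5,2.8],[-5.4,-0.5,2.8],[-5.4,-0.5,2.8],[-5.4,-0.5,2.8],[-5.4,0,2.7],[-5.4,0,2.7],[-5.4,0,2.7],[-5.4,0,2.7]],"angular":[[0,0,0],[0,0,0],[0,0,0],[0,0,0],[0,0,0],[0,0,0],[0,0,0],[0,0,0]],"grip":[40,40,40,40,40,40,40,40]}' 30
python3 -m jog '{"dp":[[0,0,0],[5,0,9.8],[5,0,9.8],[5,0,9.8],[5,0,9.8],[5,0,9.8],[5,0,9.8],[5,0,9.8]],"angular":[[0,0,0],[0,0,0],[0,0,0],[0,0,0],[0,0,0],[0,0,0],[0,0,0],[0,0,0]],"grip":[40,40,40,40,40,40,40,40]}' 30
python3 - <<'E'
from h import *
s,p,Rc=cur();print(wc(p).round(1),s["force"])
E
```

```text
clock: 9.1
tool_pos: [0.5795, 0.0862, 0.1739]
eef_rot: [0.218, -0.337, 0.912, 0.083]
force: [-1.5, -0.1, 0.6]
opening: 0.0476
gripper_force: 32.7
clock: 9.9
tool_pos: [0.5789, 0.0862, 0.096]
eef_rot: [0.218, -0.336, 0.912, 0.083]
force: [0.1, -0.2, -0.7]
opening: 0.0476
gripper_force: 32.6
[27.2  0.4 96. ] [ 0.10626109 -0.19316851 -0.66016795]
```

```bash

python3 -m jog '{"dp":[[1.5,0,3],[1.5,0,3],[1.5,0,3],[1.5,0,3],[1.5,0,3],[1.4,0,2.6],[0.7,0,1.4],[0,0,0]],"angular":[[0,0,0],[0,0,0],[0,0,0],[0,0,0],[0,0,0],[0,0,0],[0,0,0],[0,0,0]],"grip":[40,40,40,40,40,40,40,40]}' 30
python3 -m jog '{"dp":[[0.2,0,0.4],[0,0,0],[0,0,0],[0,0,0],[0,0,0],[0,0,0],[0,0,0],[0,0,0]],"angular":[[0,0,0],[0,0,0],[0,0,0],[0,0,0],[0,0,0],[0,0,0],[0,0,0],[0,0,0]],"grip":[40,40,62,62,62,62,62,62]}' 30
python3 -m jog '{"dp":[[0,0,-3],[0,0,-8],[0,0,-16],[0,0,-20],[0,0,-25],[0,0,-25],[0,0,-25],[0,0,-15]],"angular":[[0,0,0],[0,0,0],[0,0,0],[0,0,0],[0,0,0],[0,0,0],[0,0,0],[0,0,0]],"grip":[62,62,62,62,62,62,62,62]}' 30
python3 look.py w4
```

```text
clock: 10.7
tool_pos: [0.5804, 0.086, 0.0767]
eef_rot: [0.219, -0.336, 0.912, 0.082]
force: [1.5, -0.8, 2.3]
opening: 0.0477
gripper_force: 35.2
clock: 11.5
tool_pos: [0.5788, 0.0864, 0.0752]
eef_rot: [0.218, -0.336, 0.912, 0.083]
force: [0.4, -0.2, 0.3]
opening: 0.0618
gripper_force: 0.0
clock: 12.3
tool_pos: [0.5324, 0.0447, 0.1996]
eef_rot: [0.219, -0.336, 0.912, 0.082]
force: [-0.4, 0.5, -0.6]
opening: 0.062
gripper_force: 0.0
t 12.35 dp old axes [-44.4   2.2  51. ] dp new axes [-44.4   2.2  50.9] rot [-0.0007  0.0016  0.0003] q [ 0.82  0.16 -0.79  1.95 -0.31  0.75  2.53]
t 12.35 dp old axes [  1.6   2.3 140.8] dp new axes [  1.4   2.2 140.8] rot [-0.0007  0.0016  0.0003] q [ 0.82  0.16 -0.79  1.95 -0.31  0.75  2.53]
front carton top back edge [284.0, 230.0] [354.0, 230.0] rim back inner [243.0, 256.0] [394.0, 256.0] rim front outer [216.0, 147.0] [423.0, 147.0]
```

View pics/w4.png

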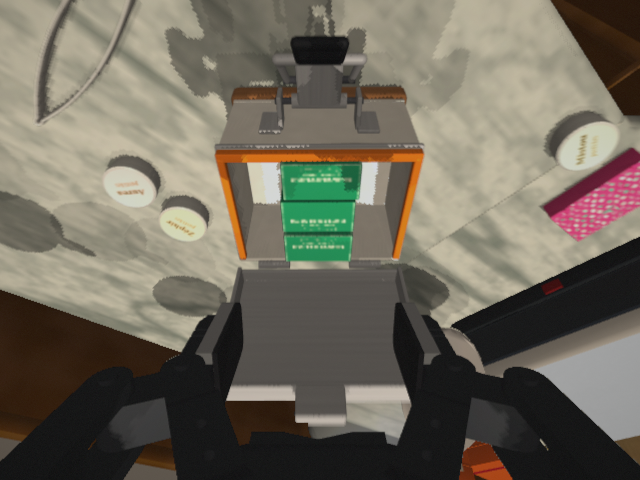

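The carton stands in the gap: three green tops at rows 180, 215 and 247, the rearmost just inside the back rim. Next I bring closed fingers behind the lid.

```bash

python3 -m jog '{"dp":[[-5,0,-10],[-5,0,-10],[-4,0,-10],[-3,0,-11],[-2,0,-11],[-1,0,-11],[0,0,-11],[0,0,-11]],"angular":[[0,0.059,0],[0,0.059,0],[0,0.059,0],[0,0.059,0],[0,0.059,0],[0,0.059,0],[0,0.059,0],[0,0.059,0]],"grip":[0,0,0,0,0,0,0,0]}' 30
python3 - <<'E'
from h import *
s,p,Rc=cur();print(wc(p).round(1))
t=cw([90.,0,0]);t[2]=.290
go(t,ori(YAW,0))
E
```

```text
clock: 13.15
tool_pos: [0.5302, 0.0432, 0.2864]
eef_rot: [-0.003, -0.347, 0.938, 0.002]
force: [0.6, -0.1, 0.2]
opening: -0.0002
gripper_force: 0.0
[-37.8  -0.6 286.4]
t 13.15 dp old axes [-127.8    0.4   -4. ] dp new axes [-127.8    0.6   -3.6] rot [ 0.0047 -0.0036  0.0018] q [ 0.41  0.33 -0.71  1.45  0.21  1.45  1.98]
```

```bash

python3 -m jog '{"dp":[[-16,0,-1],[-16,0,0],[-16,0,0],[-16,0,0],[-16,0,0],[-16,0,0],[-16,0,0],[-16,0,0]],"angular":[[0,0,0],[0,0,0],[0,0,0],[0,0,0],[0,0,0],[0,0,0],[0,0,0],[0,0,0]],"grip":[0,0,0,0,0,0,0,0]}' 30
python3 -m jog '{"dp":[[0,0,0],[0,0,14],[0,0,16],[0,0,16],[0,0,16],[0,0,16],[0,0,16],[0,0,15]],"angular":[[0,0,0],[0,0,0],[0,0,0],[0,0,0],[0,0,0],[0,0,0],[0,0,0],[0,0,0]],"grip":[0,0,0,0,0,0,0,0]}' 30
python3 - <<'E'
from h import *
s,p,Rc=cur();print(wc(p).round(1),s["q"].round(2))
E
```

```text
clock: 13.95
tool_pos: [0.6279, 0.1269, 0.2863]
eef_rot: [-0.002, -0.347, 0.938, 0.002]
force: [-0.2, -0.1, -0.2]
opening: -0.0001
gripper_force: 0.0
clock: 14.75
tool_pos: [0.6263, 0.1258, 0.1771]
eef_rot: [-0.002, -0.346, 0.938, 0.002]
force: [0.3, -0.2, -0.4]
opening: -0.0003
gripper_force: 0.0
[ 89.   -0.2 177.1] [ 0.17  0.62 -0.66  1.32  0.37  1.33  1.79]
```

```bash

python3 -m jog '{"dp":[[6.6,0,0],[6.6,0,0],[6.6,0,0],[6.6,0,0],[6.6,0,0],[6.6,0,0],[6.6,0,0],[6.8,0,0]],"angular":[[0,0,0],[0,0,0],[0,0,0],[0,0,0],[0,0,0],[0,0,0],[0,0,0],[0,0,0]],"grip":[0,0,0,0,0,0,0,0]}' 30
python3 -m jog '{"dp":[[4.5,0,1],[4.5,0,2],[4.5,0,2],[4.5,0,2.5],[4,0,3],[4,0,3],[4,0,3.2],[4,0,3.3]],"angular":[[0,0,0],[0,0,0],[0,0,0],[0,0,0],[0,0,0],[0,0,0],[0,0,0],[0,0,0]],"grip":[0,0,0,0,0,0,0,0]}' 30
python3 -m jog '{"dp":[[2,0,2.6],[2,0,2.6],[2,0,2.6],[2,0,2.6],[2,0,2.6],[2,0,2.6],[2,0,2.6],[2,0,2.6]],"angular":[[0,0,0],[0,0,0],[0,0,0],[0,0,0],[0,0,0],[0,0,0],[0,0,0],[0,0,0]],"grip":[0,0,0,0,0,0,0,0]}' 30
python3 - <<'E'
from h import *
s,p,Rc=cur();print(wc(p).round(1),s["q"].round(2))
im,K,M=snap("top","t2.png");im2,_,_=snap("scene","s2.png")
o=np.zeros((400,800,3),np.uint8);o[:,:400]=cv2.resize(im[160:280,190:310],(400,400));o[:,400:]=cv2.resize(im2[150:250,275:375],(400,400));cv2.imwrite("pics/c3.png",o)
E
```

```text
clock: 15.55
tool_pos: [0.5864, 0.092, 0.1781]
eef_rot: [-0.001, -0.347, 0.938, 0.002]
force: [1.0, 0.8, -1.2]
opening: -0.0002
gripper_force: 0.7
clock: 16.35
tool_pos: [0.5606, 0.0698, 0.1575]
eef_rot: [-0.002, -0.346, 0.938, 0.002]
force: [1.2, 0.1, 0.8]
opening: 0.0001
gripper_force: 0.5
clock: 17.15
tool_pos: [0.5486, 0.0601, 0.1369]
eef_rot: [-0.001, -0.347, 0.938, 0.002]
force: [0.8, 0.9, 0.2]
opening: 0.0002
gripper_force: 0.3
[-12.8   0.3 136.9] [ 0.36  0.48 -0.69  1.64  0.32  1.14  1.87]
```

View pics/c3.png

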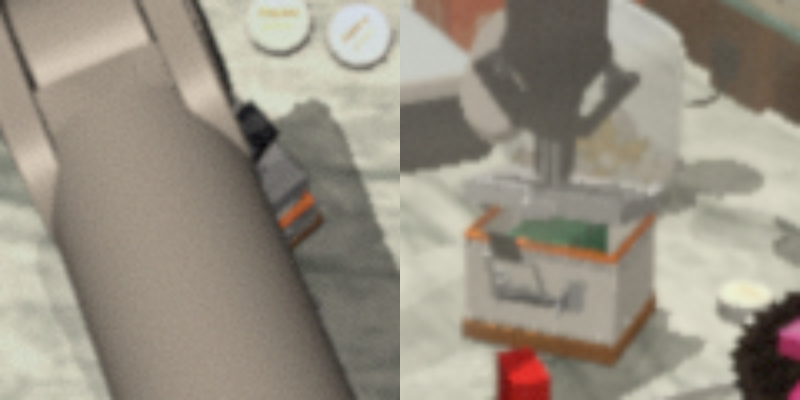

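The lid has followed the fingers to about 0.3 rad, shown at (560,195) in the crop. I keep pressing it down.

```bash

python3 -m jog '{"dp":[[1,0,2.3],[1,0,2.3],[1,0,2.3],[1,0,2.3],[1,0,2.3],[1,0,2.3],[1,0,2.3],[1,0,2.3]],"angular":[[0,0,0],[0,0,0],[0,0,0],[0,0,0],[0,0,0],[0,0,0],[0,0,0],[0,0,0]],"grip":[0,0,0,0,0,0,0,0]}' 30
python3 -m jog '{"dp":[[0,0,1],[0,0,1],[0,0,1],[0,0,0],[0,0,0],[0,0,0],[0,0,0],[0,0,0]],"angular":[[0,0,0],[0,0,0],[0,0,0],[0,0,0],[0,0,0],[0,0,0],[0,0,0],[0,0,0]],"grip":[0,0,0,0,0,0,0,0]}' 30
```

```text
clock: 18.05
tool_pos: [0.5427, 0.0549, 0.1187]
eef_rot: [-0.001, -0.347, 0.938, 0.002]
force: [0.5, 0.1, 0.2]
opening: -0.0002
gripper_force: 0.3
clock: 18.85
tool_pos: [0.5422, 0.0545, 0.1167]
eef_rot: [-0.002, -0.347, 0.938, 0.002]
force: [-2.6, -0.4, 7.3]
opening: 0.0003
gripper_force: 3.2
```

```bash

python3 -m jog '{"dp":[[0,0,-2],[0,0,-5],[0,0,-10],[5,0,-15],[10,0,-15],[15,0,-10],[20,0,-8],[20,0,-5]],"angular":[[0,0,0],[0,0,0],[0,0,0],[0,0,0],[0,0,0],[0,0,0],[0,0,0],[0,0,0]],"grip":[0,0,0,0,20,45,45,45]}' 30
python3 - <<'E'
from h import *
s,p,Rc=cur();print(wc(p).round(1))
def blob(f,x0,y0,x1,y1,th=55):
    im=cv2.imread("pics/%s.png"%f);g=(im[y0:y1,x0:x1].max(2)<th).astype(np.uint8)
    n,l,st,ce=cv2.connectedComponentsWithStats(g);i=1+st[1:,4].argmax();print(f,st[i]+[x0,y0,0,0,0]);return ce[i]+[x0,y0]
r=[]
for f,b in(("w1",(300,245,336,264)),("w3",(265,5,355,60)),("w4",(280,25,360,75))):
    c=blob(f,*b);r.append(ray(*load(f),*c))
q,e=tri(*r);print("tab",wc(q).round(1),np.array(e)*1000)
rb=[ray(*load(f),*c) for f,c in(("w1",(318.3,260.7)),("w3",(311,47)),("w4",(320,59)))]
q,e=tri(*rb);print("bar",wc(q).round(1),np.array(e)*1000)
im,K,M=snap("wrist","w5.png")
E
```

```text
clock: 19.65
tool_pos: [0.4897, 0.0088, 0.1878]
eef_rot: [-0.0, -0.347, 0.938, 0.002]
force: [0.5, -0.2, 0.1]
opening: 0.045
gripper_force: 0.0
[-90.9  -0.5 187.8]
w1 [306 253  25   9 203]
w3 [ 273   16   72   38 2457]
w4 [ 291   36   58   29 1510]
tab [-113.9   -0.5  120.3] [0.04587495 0.08103362 0.12336801]
bar [-1.068e+02 -1.000e-01  1.108e+02] [0.13334269 0.15274981 0.28175981]
```

View pics/w5.png

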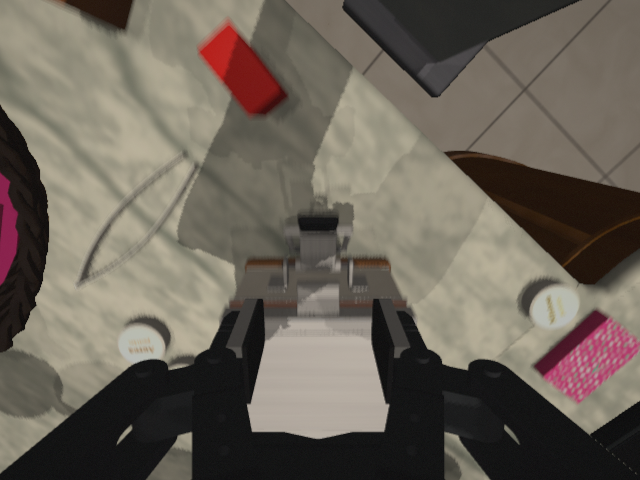

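```bash
python3 - <<'E'
from h import *
K,M=load("w5");print("tab pred",proj(K,M,cw([-113.9,-.5,120.3])))
im=cv2.imread("pics/w5.png");g=(im[205:240,290:350].max(2)<55).astype(np.uint8)
n,l,st,ce=cv2.connectedComponentsWithStats(g);i=1+st[1:,4].argmax();print(st[i],ce[i]+[290,205])
Rt=ori(YAW,np.deg2rad(36))
t=cw([-115.5,-.5,122.9]);go(t-Rt.apply([0,0,.05]),Rt);go(t,Rt)
E
```

```text
tab pred [317.65585331 226.26130625]
[  8  10  41  19 618] [317.71359223 222.72653722]
t 19.7 dp old axes [50.1  0.9 24.8] dp new axes [55.1  1.  -9.6] rot [ 0.0018 -0.6326 -0.0014] q [ 0.54  0.3  -0.72  1.73  0.21  1.19  2.03]
t 19.7 dp old axes [20.6  0.8 65.1] dp new axes [55.1  1.  40.4] rot [ 0.0018 -0.6326 -0.0014] q [ 0.54  0.3  -0.72  1.73  0.21  1.19  2.03]
```

```bash

python3 -m jog '{"dp":[[16,0,8],[18,0.5,9],[16,0.5,8],[0,0,0],[0,0,0],[0,0,0],[0,0,0],[0,0,0]],"angular":[[0,0,0],[0,0,0],[0,0,0],[0,-0.126,0],[0,-0.126,0],[0,-0.126,0],[0,-0.126,0],[0,-0.129,0]],"grip":[45,45,45,45,45,45,45,45]}' 30
python3 - <<'E'
from h import *
im,K,M=snap("wrist","w6.png")
Rt=ori(YAW,np.deg2rad(36))
t=cw([-115.5,-.5,122.9]);go(t,Rt)
print("tab pred",proj(K,M,cw([-113.9,-.5,120.3])),proj(K,M,cw([-113.9,-11.5,120.3])),proj(K,M,cw([-113.9,10.5,120.3])))
g=(im.max(2)<55).astype(np.uint8);g[250:]=0
n,l,st,ce=cv2.connectedComponentsWithStats(g);print([(st[i].tolist(),ce[i].round(1).tolist()) for i in range(1,n) if st[i][4]>300])
E
```

```text
clock: 20.5
tool_pos: [0.448, -0.0243, 0.1533]
eef_rot: [0.228, -0.333, 0.91, 0.094]
force: [0.2, -0.7, -1.6]
opening: 0.0451
gripper_force: 0.0
t 20.55 dp old axes [-12.6  -2.5  40.4] dp new axes [-7.3 -1.9 41.7] rot [ 0.0189 -0.1279 -0.0152] q [ 1.28  0.11 -0.95  2.16 -0.53  0.74  2.97]
tab pred [313.43655642 301.61877148] [292.29804192 301.97449891] [334.54217689 301.26359761]
[([357, 0, 283, 203, 29293], [545.1, 81.9]), ([390, 0, 49, 54, 442], [411.2, 18.3]), ([414, 0, 28, 21, 302], [425.8, 7.3]), ([428, 51, 45, 59, 403], [448.2, 77.3]), ([548, 155, 92, 79, 4118], [601.6, 198.9]), ([0, 188, 24, 62, 875], [8.2, 227.0])]
```

View pics/w6.png

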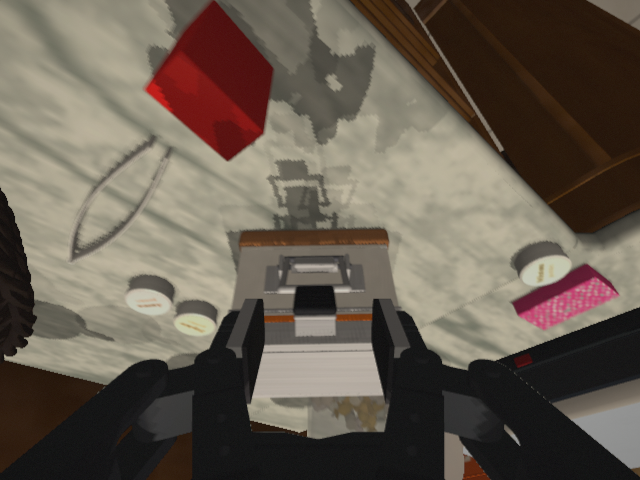

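The black tab is at (314,300), within 2 px of the prediction, and the fingers straddle it. That was my last picture (I have already viewed one more than the limit of ten), so from here I work numerically. Approach and pinch.

```bash

python3 -m jog '{"dp":[[-4,-1,2],[-4.5,-1,3],[-4,-0.5,5],[0,0,6],[0,0,6],[0,0,6],[0,0,6],[0,0,6]],"angular":[[0,0,0],[0,0,0],[0,0,0],[0,0,0],[0,0,0],[0,0,0],[0,0,0],[0,0,0]],"grip":[45,45,45,45,45,45,45,45]}' 30
python3 -m jog '{"dp":[[0,0,0],[0,0,0],[0,0,0],[0,0,0],[0,0,0],[0,0,0],[0,0,0],[0,0,0]],"angular":[[0,0,0],[0,0,0],[0,0,0],[0,0,0],[0,0,0],[0,0,0],[0,0,0],[0,0,0]],"grip":[10,10,10,10,10,10,10,10]}' 25
python3 - <<'E'
from h import *
s,p,Rc=cur();print(wc(p).round(1),s["q"].round(2),np.degrees(np.arctan2(*(R.from_euler("z",-YAW)*Rc).as_matrix()[[0,2],2]*[1,-1])))
E
```

```text
clock: 21.35
tool_pos: [0.4727, -0.002, 0.1237]
eef_rot: [0.228, -0.336, 0.909, 0.097]
force: [-0.8, 0.5, -0.7]
opening: 0.0451
gripper_force: 0.0
clock: 22.15
tool_pos: [0.4736, -0.0035, 0.1246]
eef_rot: [0.229, -0.335, 0.909, 0.095]
force: [5.8, -0.6, -8.4]
opening: 0.0208
gripper_force: 24.9
[-111.1    0.5  124.6] [ 1.12  0.23 -0.93  2.16 -0.42  0.6   2.83] 28.701052756065234
```

```bash

python3 -m jog '{"dp":[[-4.3,0,0.13],[-4.3,0,0.13],[-4.3,0,0.13],[-4.3,0,0.13],[-4.3,0,0.13],[-4.3,0,0.13],[-4.3,0,0.13],[-4.3,0,0.13]],"angular":[[0,0.061,0],[0,0.061,0],[0,0.061,0],[0,0.061,0],[0,0.061,0],[0,0.061,0],[0,0.061,0],[0,0.061,0]],"grip":[10,10,10,10,10,10,10,10]}' 25
cat > st.py <<'E'
from h import *
s,p,Rc=cur();m=(R.from_euler("z",-YAW)*Rc).as_matrix()
print("caddy",wc(p).round(1),"tilt",np.degrees(np.arctan2(m[0,2],-m[2,2])).round(1),"F",R.from_euler("z",-YAW).apply(s["force"]).round(1),"tq",np.round(s["torque"],2),"q",s["q"].round(2),"op",round(s["opening"]*1000,1),"t",round(s["clock"],2))
E
python3 st.py
```

```text
clock: 22.95
tool_pos: [0.4989, 0.0176, 0.1338]
eef_rot: [0.001, -0.348, 0.937, 0.011]
force: [1.3, -0.7, -1.0]
opening: 0.021
gripper_force: 25.5
caddy [-78.1   0.2 133.8] tilt 0.6 F [ 0.5 -1.3 -1. ] tq [-0.2  -0.36 -0.22] q [ 0.48  0.38 -0.67  1.78  0.24  1.07  2.  ] op 21.0 t 22.95
```

```bash

python3 -m jog '{"dp":[[0,0,0],[0,0,0],[0,0,0],[0,0,-8],[0,0,-12],[0,0,-15],[0,0,0],[0,0,0]],"angular":[[0,0,0],[0,0,0],[0,0,0],[0,0,0],[0,0,0],[0,0,0],[0,-0.1,0],[0,-0.1,0]],"grip":[36,36,36,36,36,36,36,36]}' 25
python3 -m jog '{"dp":[[0,0,0],[0,0,0],[0,0,0],[0,0,0],[0,0,0],[0,0,0],[0,0,0],[0,0,0]],"angular":[[0,-0.072,0],[0,-0.072,0],[0,-0.072,0],[0,-0.072,0],[0,0,0],[0,0,0],[0,0,0],[0,0,0]],"grip":[36,36,36,36,36,36,36,36]}' 25 | head -1
python3 - <<'E'
from h import *
exec(open("st.py").read())
go(cw([-77.6,.2,139.5]),ori(YAW,np.deg2rad(28)))
im,K,M=snap("wrist","w7.png")
# tab dark blob near predicted
pr=proj(K,M,cw([-78.1,0,132]));print("pred",pr,"end",proj(K,M,cw([-78.1,0,146.9])),"bar",proj(K,M,cw([-78.1,0,117.4])))
g=(im.max(2)<55).astype(np.uint8);x,y=pr.astype(int)
sub=g[y-40:y+40,x-45:x+45];n,l,st,ce=cv2.connectedComponentsWithStats(sub)
print([((st[i]+[x-45,y-40,0,0,0]).tolist(),(ce[i]+[x-45,y-40]).round(1).tolist()) for i in range(1,n) if st[i][4]>100])
E
```

```text
clock: 23.75
tool_pos: [0.4997, 0.0191, 0.1703]
eef_rot: [0.099, -0.347, 0.931, 0.047]
force: [-1.8, -1.0, -0.2]
opening: 0.0362
gripper_force: 0.0
clock: 24.55
caddy [-77.3   1.4 168.9] tilt 28.7 F [ 0.5  0.  -0.3] tq [-0.36  0.38  0.03] q [ 1.    0.16 -0.85  2.06 -0.43  0.7   2.74] op 36.1 t 24.55
t 24.55 dp old axes [14.4 -1.8 25.6] dp new axes [14.1 -1.2 25.8] rot [ 0.0235  0.012  -0.0009] q [ 1.    0.16 -0.85  2.06 -0.43  0.7   2.74]
pred [313.67940529 256.73234392] end [314.17044201 282.2615259 ] bar [313.25030507 234.42326326]
[([289, 227, 49, 49, 2191], [312.8, 251.3])]
```

```bash

python3 -m jog '{"dp":[[4,-0.5,0],[4,-0.5,1],[4,-0.5,3],[4,-0.5,5],[0,0,5],[0,0,5],[0,0,4],[0,0,2.5]],"angular":[[0,0,0],[0,0,0],[0,0,0],[0,0,0],[0,0,0],[0,0,0],[0,0,0],[0,0,0]],"grip":[36,36,36,36,36,36,36,36]}' 25 | tail -1
python3 -m jog '{"dp":[[0,0,0],[0,0,0],[0,0,0],[0,0,0],[0,0,0],[0,0,0],[0,0,0],[0,0,0]],"angular":[[0,0,0],[0,0,0],[0,0,0],[0,0,0],[0,0,0],[0,0,0],[0,0,0],[0,0,0]],"grip":[10,10,10,10,10,10,10,10]}' 30
python3 st.py
```

```text
gripper_force: 0.0
clock: 26.2
tool_pos: [0.4974, 0.0159, 0.1379]
eef_rot: [0.228, -0.336, 0.909, 0.097]
force: [0.1, -0.5, -1.5]
opening: 0.0207
gripper_force: 29.4
caddy [-80.4  -0.2 137.9] tilt 28.6 F [-0.3 -0.4 -1.5] tq [-0.54  0.41 -0.08] q [ 0.97  0.22 -0.84  2.1  -0.41  0.62  2.75] op 20.7 t 26.2
```

```bash
cat > path.py <<'E'
from h import *
from scipy.optimize import fsolve
A=np.array([-64.5,54]);r8=np.deg2rad(8)
def fk(th,ph): P=A+16*np.array([-np.sin(th-r8),-np.cos(th-r8)]);return P,P+54.1*np.array([-np.sin(ph),np.cos(ph)])
def ik(b,g): return fsolve(lambda x:fk(*x)[1]-b,g)
def tcp(th,ph,a,v,k):
    P,b=fk(th,ph);u=np.array([-np.sin(ph),np.cos(ph)]);n=np.array([np.cos(ph),np.sin(ph)])
    return b+a*u+v*n,ph+k
def rows(seq,a,v,k,p0,t0):
    p,t=np.array(p0),t0
    for th,ph in seq:
        q,t2=tcp(th,ph,a,v,k);d=q-p
        tx=np.array([-np.cos(t),-np.sin(t)]);tz=np.array([np.sin(t),-np.cos(t)])
        print("th %.2f ph %.1f bar %s tcp %s dp [%.1f,0,%.1f] ang %.3f"%(th,np.degrees(ph),fk(th,ph)[1].round(1),q.round(1),d@tx,d@tz,t-t2));p,t=q,t2
E
python3 - <<'E'
from path import *
d=np.deg2rad
a,v,k=21.3,-.25,d(27.1)
seq=[(2.25-.05*i/8,d(1.5-19.5*i/8)) for i in range(1,9)]
g=seq[-1]
for z in np.linspace(111,96.5,8): g=ik([-61.2,z],g);seq.append(tuple(g))
rows(seq,a,v,k,[-80.4,137.9],d(28.6))
E
```

```text
th 2.24 ph -0.9 bar [-77.4 116.2] tcp [-77.3 137.5] dp [-2.5,0,1.8] ang 0.043
th 2.24 ph -3.4 bar [-75.1 116.1] tcp [-74.1 137.3] dp [-2.7,0,1.6] ang 0.043
th 2.23 ph -5.8 bar [-72.9 115.8] tcp [-71. 137.] dp [-2.7,0,1.6] ang 0.043
th 2.23 ph -8.2 bar [-70.7 115.4] tcp [-67.9 136.5] dp [-2.8,0,1.6] ang 0.043
th 2.22 ph -10.7 bar [-68.4 114.9] tcp [-64.7 135.9] dp [-2.8,0,1.6] ang 0.043
th 2.21 ph -13.1 bar [-66.2 114.4] tcp [-61.6 135.2] dp [-2.8,0,1.6] ang 0.043
th 2.21 ph -15.6 bar [-64.1 113.7] tcp [-58.6 134.3] dp [-2.8,0,1.6] ang 0.043
th 2.20 ph -18.0 bar [-61.9 113. ] tcp [-55.6 133.3] dp [-2.8,0,1.6] ang 0.043
th 2.10 ph -19.6 bar [-61.2 111. ] tcp [-54.3 131.2] dp [-0.9,0,2.3] ang 0.027
th 1.97 ph -20.3 bar [-61.2 108.9] tcp [-54.1 129. ] dp [0.0,0,2.2] ang 0.012
th 1.85 ph -20.7 bar [-61.2 106.9] tcp [-53.9 126.9] dp [0.1,0,2.1] ang 0.008
th 1.73 ph -20.9 bar [-61.2 104.8] tcp [-53.8 124.8] dp [0.2,0,2.1] ang 0.003
th 1.59 ph -20.8 bar [-61.2 102.7] tcp [-53.9 122.7] dp [0.3,0,2.0] ang -0.002
th 1.45 ph -20.3 bar [-61.2 100.6] tcp [-54.  120.7] dp [0.4,0,2.0] ang -0.008
th 1.29 ph -19.4 bar [-61.2  98.6] tcp [-54.4 118.7] dp [0.6,0,1.9] ang -0.016
th 1.11 ph -17.8 bar [-61.2  96.5] tcp [-54.9 116.9] dp [0.8,0,1.8] ang -0.028
```

```bash

python3 -m jog '{"dp":[[-2.6,0,1.7],[-2.7,0,1.6],[-2.7,0,1.6],[-2.8,0,1.6],[-2.8,0,1.6],[-2.8,0,1.6],[-2.8,0,1.6],[-2.8,0,1.6]],"angular":[[0,0.043,0],[0,0.043,0],[0,0.043,0],[0,0.043,0],[0,0.043,0],[0,0.043,0],[0,0.043,0],[0,0.043,0]],"grip":[10,10,10,10,10,10,10,10]}' 30 >/dev/null
python3 st.py
python3 -m jog '{"dp":[[-0.9,0,2.3],[0,0,2.2],[0.1,0,2.1],[0.2,0,2.1],[0.3,0,2],[0.4,0,2],[0,0,0],[0,0,0]],"angular":[[0,0.027,0],[0,0.012,0],[0,0.008,0],[0,0,0],[0,0,0],[0,-0.008,0],[0,0,0],[0,0,0]],"grip":[10,10,10,10,10,10,10,10]}' 30 >/dev/null
python3 st.py
```

```text
caddy [-5.450e+01 -1.000e-01  1.338e+02] tilt 8.9 F [0.8 0.3 0.3] tq [ 0.03  0.13 -0.07] q [ 0.5   0.33 -0.64  1.84  0.11  0.92  2.12] op 20.7 t 27.0
caddy [-52.7  -0.  121.7] tilt 6.9 F [ 2.4 -0.7  5.2] tq [ 0.34 -0.45 -0.07] q [ 0.46  0.36 -0.62  1.83  0.16  0.93  2.08] op 20.7 t 27.8
```

```bash

python3 -m jog '{"dp":[[0.6,0,1.5],[0.6,0,1.5],[0,0,0],[0,0,0],[0,0,0],[0,0,0],[0,0,0],[0,0,0]],"angular":[[0,-0.012,0],[0,-0.012,0],[0,0,0],[0,0,0],[0,0,0],[0,0,0],[0,0,0],[0,0,0]],"grip":[10,10,10,10,10,10,10,10]}' 30 >/dev/null
python3 st.py
python3 -m jog '{"dp":[[0.5,0,1],[0.5,0,1],[0,0,0],[0,0,0],[0,0,0],[0,0,0],[0,0,0],[0,0,0]],"angular":[[0,-0.01,0],[0,-0.01,0],[0,0,0],[0,0,0],[0,0,0],[0,0,0],[0,0,0],[0,0,0]],"grip":[10,10,10,10,10,10,10,10]}' 30 >/dev/null
python3 st.py
python3 - <<'E'
from h import *
im,K,M=snap("wrist","w8.png")
for n,p in(("tabend",[-52,0,124]),("bar",[-61.4,0,97.1])): print(n,proj(K,M,cw(p)))
E
```

```text
caddy [-5.270e+01 -1.000e-01  1.193e+02] tilt 8.3 F [2.9 0.3 8.1] tq [ 0.47 -0.44 -0.05] q [ 0.48  0.36 -0.63  1.85  0.14  0.9   2.1 ] op 20.5 t 28.6
caddy [-52.5  -0.2 118.7] tilt 9.6 F [ 0.6  1.1 15.9] tq [ 0.7  -0.01  0.02] q [ 0.5   0.35 -0.64  1.86  0.12  0.87  2.12] op 20.7 t 29.4
tabend [318.94295741 337.22185378]
bar [317.74940041 278.99874032]
```

```bash

python3 -m jog '{"dp":[[0,0,-0.7],[1,0,0],[1,0,0],[1,0,0],[1,0,0],[0,0,0],[0,0,0],[0,0,0]],"angular":[[0,0,0],[0,0,0],[0,0,0],[0,0,0],[0,0,0],[0,0,0],[0,0,0],[0,0,0]],"grip":[10,10,10,10,10,10,10,10]}' 30 >/dev/null
python3 st.py
```

```text
caddy [-5.42e+01 -1.00e-01  1.19e+02] tilt 9.8 F [ 4.8  0.7 11. ] tq [ 1.14 -0.92 -0.06] q [ 0.51  0.34 -0.64  1.87  0.12  0.86  2.13] op 20.9 t 30.25
```

```bash

python3 -m jog '{"dp":[[1,0,0],[1,0,0],[1,0,0],[0,0,0],[0,0,0],[0,0,0],[0,0,0],[0,0,0]],"angular":[[0,0,0],[0,0,0],[0,0,0],[0,0,0],[0,0,0],[0,0,0],[0,0,0],[0,0,0]],"grip":[10,10,10,10,10,10,10,10]}' 30 >/dev/null
python3 st.py
```

```text
caddy [-5.550e+01 -1.000e-01  1.192e+02] tilt 10.0 F [ 7.7  1.5 12.2] tq [ 1.58 -1.24 -0.03] q [ 0.52  0.34 -0.64  1.88  0.11  0.86  2.13] op 20.7 t 31.05
```

Pulling outward meets a rising force, about 8 N after 6 mm, so the bar is behind the lip. I ease off, release, and get ready to fold the lever.

```bash

python3 -m jog '{"dp":[[-2,0,0],[-2,0,0],[-1.5,0,0],[0,0,0],[0,0,0],[0,0,0],[0,0,-4],[0,0,-10]],"angular":[[0,0,0],[0,0,0],[0,0,0],[0,0,0],[0,0,0],[0,0,0],[0,0,0],[0,0,0]],"grip":[10,10,10,34,34,34,34,34]}' 30 >/dev/null
python3 -m jog '{"dp":[[0,0,-14],[0,0,-14],[8,0,-8],[15,0,0],[18,0,0],[18,0,0],[10,0,0],[0,0,0]],"angular":[[0,0,0],[0,0,0],[0,0,0],[0,-0.08,0],[0,-0.08,0],[0,-0.08,0],[0,-0.08,0],[0,0,0]],"grip":[34,34,34,34,34,10,0,0]}' 30 >/dev/null
python3 st.py
python3 - <<'E'
from path import *
K,M=None,None
im,K,M=snap("wrist","w9.png")
tau=np.deg2rad(28);Rt=ori(YAW,tau)
for th in(1.7,1.4,1.2,1.0,.8,.6,.4,.2,.1,0.,-.05):
    c=A+32*np.array([-np.sin(th),-np.cos(th)])+4*np.array([-np.cos(th),np.sin(th)])
    t=c-11*np.array([np.cos(tau),np.sin(tau)])-8*np.array([np.sin(tau),-np.cos(tau)])
    if th==1.7: go(cw([t[0],0,t[1]]),Rt)
    print(th,"contact",c.round(1),"tcp",t.round(1))
g=(im.max(2)<55).astype(np.uint8)
for ph,th in((np.deg2rad(-19),1.28),(np.deg2rad(10),1.28)):
    P,b=fk(th,ph);u=(b-P)/54.1;pts=[b+k*u for k in(0,15,29.5)];print([proj(K,M,cw([p[0],0,p[1]])).round(0).tolist() for p in pts])
n,l,st,ce=cv2.connectedComponentsWithStats(g[150:420,270:370]);print([((st[i]+[270,150,0,0,0]).tolist(),(ce[i]+[270,150]).round(0).tolist()) for i in range(1,n) if st[i][4]>150])
E
```

```text
caddy [-136.8   -0.8  145.3] tilt 27.4 F [-1.  -0.6  0.6] tq [-0.34  0.36  0.  ] q [ 1.02  0.12 -0.72  2.15 -0.52  0.73  2.93] op 0.0 t 32.65
t 32.7 dp old axes [15.9 -1.  85. ] dp new axes [16.7  1.  84.8] rot [ 0.0227 -0.0103 -0.0097] q [ 1.01  0.12 -0.73  2.14 -0.52  0.73  2.93]
1.7 contact [-95.7  62.1] tcp [-109.2   64. ]
1.4 contact [-96.7  52.5] tcp [-110.2   54.4]
1.2 contact [-95.8  46.1] tcp [-109.2   48. ]
1.0 contact [-93.6  40.1] tcp [-107.1   42. ]
0.8 contact [-90.2  34.6] tcp [-103.7   36.5]
0.6 contact [-85.9  29.8] tcp [-99.3  31.7]
0.4 contact [-80.6  26.1] tcp [-94.1  28. ]
0.2 contact [-74.8  23.4] tcp [-88.2  25.3]
0.1 contact [-71.7  22.6] tcp [-85.1  24.5]
0.0 contact [-68.5  22. ] tcp [-82.   23.9]
-0.05 contact [-66.9  21.8] tcp [-80.4  23.7]
[[318.0, 327.0], [318.0, 352.0], [319.0, 377.0]]
[[318.0, 305.0], [318.0, 325.0], [319.0, 346.0]]
[([270, 296, 100, 124, 8701], [319.0, 371.0])]
```

```bash

python3 -m jog '{"dp":[[8,-0.5,6],[8,-0.5,11],[0,0,12],[0,0,12],[0,0,12],[0,0,12],[0,0,12],[0,0,8]],"angular":[[0,0,0],[0,0,0],[0,0,0],[0,0,0],[0,0,0],[0,0,0],[0,0,0],[0,0,0]],"grip":[0,0,0,0,0,0,0,0]}' 30 >/dev/null
python3 st.py
python3 -m jog '{"dp":[[2.7,0,4],[2.7,0,4],[1,0,3],[1,0,3],[0.5,0,3.2],[0.5,0,3.1],[0,0,0],[0,0,0]],"angular":[[0,0,0],[0,0,0],[0,0,0],[0,0,0],[0,0,0],[0,0,0],[0,0,0],[0,0,0]],"grip":[0,0,0,0,0,0,0,0]}' 30 >/dev/null
python3 st.py
```

```text
caddy [-104.1    1.2   64.7] tilt 27.6 F [ 0.2  0.3 -0.1] tq [-0.37  0.4  -0.02] q [ 0.87  0.33 -0.71  2.2  -0.44  0.45  2.88] op -0.2 t 33.5
caddy [-104.3    0.4   43.2] tilt 27.6 F [0.1 0.1 1.1] tq [-0.47  0.3   0.  ] q [ 0.86  0.38 -0.7   2.22 -0.43  0.38  2.89] op -0.4 t 34.3
```

```bash

python3 -m jog '{"dp":[[0,0,3.2],[0,0,3.2],[-0.5,0,3.2],[-0.5,0,3.2],[0,0,0],[0,0,0],[0,0,0],[0,0,0]],"angular":[[0,0,0],[0,0,0],[0,0,0],[0,0,0],[0,0,0],[0,0,0],[0,0,0],[0,0,0]],"grip":[0,0,0,0,0,0,0,0]}' 30 >/dev/null
python3 st.py
```

```text
caddy [-97.4   0.6  32.4] tilt 27.6 F [-0.8 -1.9  2.7] tq [-0.35  0.02 -0.12] q [ 0.82  0.41 -0.68  2.22 -0.42  0.34  2.88] op 0.1 t 35.1
```

```bash

python3 -m jog '{"dp":[[-0.7,0,2],[-0.7,0,2],[-0.8,0,2],[-0.8,0,2],[0,0,0],[0,0,0],[0,0,0],[0,0,0]],"angular":[[0,0,0],[0,0,0],[0,0,0],[0,0,0],[0,0,0],[0,0,0],[0,0,0],[0,0,0]],"grip":[0,0,0,0,0,0,0,0]}' 30 >/dev/null
python3 st.py
python3 - <<'E'
from h import *
im,K,M=snap("scene","s3.png");im,K2,M2=snap("top","t3.png")
for f in ("s3","t3"):
    im=cv2.imread("pics/%s.png"%f);Kk,Mm=load(f)
    for n,p in(("tab hooked",[-54,0,113]),("tab down",[-110,0,100])):
        u,v=proj(Kk,Mm,cw(p)).astype(int);print(f,n,(u,v),im[v-2:v+3,u-2:u+3].max(2).tolist())
E
```

```text
caddy [-91.2   1.3  26.5] tilt 27.6 F [ 0.3 -1.3  2.8] tq [-0.35  0.03 -0.13] q [ 0.8   0.43 -0.67  2.22 -0.42  0.33  2.87] op -0.2 t 35.9
s3 tab hooked (np.int64(308), np.int64(204)) [[102, 115, 166, 198, 207], [101, 106, 135, 164, 188], [99, 100, 104, 115, 127], [98, 101, 95, 100, 102], [101, 97, 99, 97, 100]]
s3 tab down (np.int64(300), np.int64(216)) [[92, 88, 90, 89, 91], [92, 92, 91, 90, 89], [92, 90, 92, 91, 85], [87, 87, 88, 83, 84], [84, 87, 84, 84, 82]]
t3 tab hooked (np.int64(263), np.int64(239)) [[210, 195, 149, 133, 123], [170, 142, 129, 123, 101], [130, 122, 125, 98, 65], [117, 118, 95, 66, 42], [103, 78, 55, 40, 26]]
t3 tab down (np.int64(281), np.int64(260)) [[47, 42, 32, 26, 24], [31, 24, 19, 9, 32], [22, 36, 31, 13, 33], [19, 22, 27, 30, 27], [25, 31, 31, 29, 33]]
```

```bash

python3 -m jog '{"dp":[[0,0,-8],[0,0,-14],[0,0,-18],[0,0,-20],[0,0,-20],[0,0,-20],[0,0,-20],[0,0,-10]],"angular":[[0,0,0],[0,0,0],[0,0,0],[0,0,0],[0,0,0],[0,0,0],[0,0,0],[0,0,0]],"grip":[0,0,0,0,40,60,60,60]}' 30 >/dev/null
python3 st.py
python3 - <<'E'
from path import *
im,K,M=snap("wrist","w10.png");d=np.deg2rad
def pr(p): return proj(K,M,cw([p[0],0,p[1]])).round(0).tolist()
for th,ph in((.3,d(-3)),(.6,d(-10)),(1.25,d(-19)),(1.6,d(-19)),(.3,d(60)),(1.25,d(0)),(2.2,d(0))):
    P,b=fk(th,ph);u=(b-P)/54.1
    L=lambda s:A+s*np.array([-np.sin(th),-np.cos(th)])+4*np.array([-np.cos(th),np.sin(th)])
    print("th %.2f ph %.0f"%(th,np.degrees(ph)),"bar",pr(b),"tabmid",pr(b+19*u),"tabend",pr(b+29.5*u),"lever 0,42",pr(L(0)),pr(L(42)))
g=(im.max(2)<60).astype(np.uint8)
n,l,st,ce=cv2.connectedComponentsWithStats(g[100:460,265:375]);print([((st[i]+[265,100,0,0,0]).tolist(),(ce[i]+[265,100]).round(0).tolist()) for i in range(1,n) if st[i][4]>80])
gray=cv2.cvtColor(im,cv2.COLOR_BGR2GRAY)
print([(r,int(gray[r,312:325].mean())) for r in range(150,420,4)])
E
```

```text
caddy [-152.4   -1.   142.4] tilt 27.5 F [ 0.7 -1.6 -1. ] tq [-0.33  0.3  -0.06] q [ 1.1   0.11 -0.77  2.17 -0.53  0.74  3.  ] op 57.8 t 36.8
th 0.30 ph -3 bar [317.0, 333.0] tabmid [317.0, 360.0] tabend [318.0, 377.0] lever 0,42 [316.0, 285.0] [315.0, 234.0]
th 0.60 ph -10 bar [317.0, 335.0] tabmid [317.0, 364.0] tabend [318.0, 381.0] lever 0,42 [316.0, 286.0] [315.0, 229.0]
th 1.25 ph -19 bar [317.0, 343.0] tabmid [318.0, 374.0] tabend [318.0, 391.0] lever 0,42 [316.0, 290.0] [316.0, 238.0]
th 1.60 ph -19 bar [317.0, 349.0] tabmid [318.0, 381.0] tabend [318.0, 399.0] lever 0,42 [316.0, 291.0] [316.0, 253.0]
th 0.30 ph 60 bar [316.0, 252.0] tabmid [317.0, 245.0] tabend [317.0, 240.0] lever 0,42 [316.0, 285.0] [315.0, 234.0]
th 1.25 ph 0 bar [317.0, 333.0] tabmid [318.0, 362.0] tabend [318.0, 379.0] lever 0,42 [316.0, 290.0] [316.0, 238.0]
th 2.20 ph 0 bar [318.0, 355.0] tabmid [319.0, 387.0] tabend [319.0, 406.0] lever 0,42 [316.0, 292.0] [317.0, 291.0]
[([300, 344, 35, 44, 1414], [317.0, 366.0]), ([265, 432, 110, 28, 2807], [320.0, 447.0])]
[(150, 154), (154, 155), (158, 158), (162, 164), (166, 167), (170, 162), (174, 165), (178, 172), (182, 170), (186, 169), (190, 159), (194, 157), (198, 151), (202, 82), (206, 81), (210, 85), (214, 84), (218, 89), (222, 85), (226, 77), (230, 84), (234, 80), (238, 180), (242, 175), (246, 193), (250, 195), (254, 196), (258, 197), (262, 198), (266, 197), (270, 191), (274, 192), (278, 193), (282, 194), (286, 193), (290, 102), (294, 88), (298, 112), (302, 112), (306, 112), (310, 112), (314, 112), (318, 111), (322, 111), (326, 112), (330, 85), (334, 86), (338, 91), (342, 168), (346, 22), (350, 22), (354, 21), (358, 21), (362, 36), (366, 21), (370, 34), (374, 22), (378, 31), (382, 23), (386, 41), (390, 172), (394, 178), (398, 177), (402, 180), (406, 176), (410, 179), (414, 177), (418, 144)]
```

The tab spans rows 344–388 and the lever rows 238–288. That matches a hooked loop with the lever sprung back to about 1.2: the clip is under tension and short of its dead point. I fold again, this time all the way through.

```bash

python3 -m jog '{"dp":[[-1,0,10],[-2,0,14],[-2,0,14],[0,0,14],[0,0,14],[0,0,12],[0,0,8],[0,0,3]],"angular":[[0,0,0],[0,0,0],[0,0,0],[0,0,0],[0,0,0],[0,0,0],[0,0,0],[0,0,0]],"grip":[0,0,0,0,0,0,0,0]}' 30 >/dev/null
python3 st.py
python3 -m jog '{"dp":[[2.7,0,4],[2.7,0,4],[1,0,3],[1,0,3],[0.5,0,3.2],[0.5,0,3.1],[0,0,0],[0,0,0]],"angular":[[0,0,0],[0,0,0],[0,0,0],[0,0,0],[0,0,0],[0,0,0],[0,0,0],[0,0,0]],"grip":[0,0,0,0,0,0,0,0]}' 30 >/dev/null
python3 st.py
python3 -m jog '{"dp":[[-0.2,0,3.2],[-0.2,0,3.2],[-0.8,0,3.2],[-0.8,0,3.2],[-1.5,0,2.8],[-1.5,0,2.8],[-1.8,0,2.6],[-2,0,2.6]],"angular":[[0,0,0],[0,0,0],[0,0,0],[0,0,0],[0,0,0],[0,0,0],[0,0,0],[0,0,0]],"grip":[0,0,0,0,0,0,0,0]}' 30 >/dev/null
python3 st.py
```

```text
caddy [-105.9    1.9   64.1] tilt 27.5 F [-0.1  0.1 -0.4] tq [-0.32  0.37 -0.04] q [ 0.9   0.33 -0.74  2.2  -0.41  0.44  2.85] op -0.0 t 37.65
caddy [-103.7    0.5   43.3] tilt 27.6 F [-0.9 -0.5  1.4] tq [-0.45  0.35 -0.04] q [ 0.88  0.39 -0.72  2.22 -0.4   0.38  2.86] op -0.0 t 38.45
caddy [-85.7   0.9  25.7] tilt 27.5 F [-3.4 -2.2  1. ] tq [-1.14  0.68 -0.21] q [ 0.79  0.44 -0.68  2.21 -0.38  0.32  2.82] op 0.1 t 39.25
```

```bash

python3 -m jog '{"dp":[[-0.9,0,0.6],[-0.9,0,0.6],[-0.9,0,0.5],[-0.9,0,0.5],[-0.9,0,0.5],[-0.9,0,0.5],[0,0,0],[0,0,0]],"angular":[[0,0,0],[0,0,0],[0,0,0],[0,0,0],[0,0,0],[0,0,0],[0,0,0],[0,0,0]],"grip":[0,0,0,0,0,0,0,0]}' 30 >/dev/null
python3 st.py
python3 -m jog '{"dp":[[-0.9,0,0.5],[-0.9,0,0.5],[-0.9,0,0.5],[0,0,0],[0,0,0],[0,0,0],[0,0,0],[0,0,0]],"angular":[[0,0,0],[0,0,0],[0,0,0],[0,0,0],[0,0,0],[0,0,0],[0,0,0],[0,0,0]],"grip":[0,0,0,0,0,0,0,0]}' 30 >/dev/null
python3 st.py
```

```text
caddy [-78.5   2.   26.2] tilt 27.6 F [-1.8  0.3  1.2] tq [-0.34  0.62  0.12] q [ 0.77  0.44 -0.68  2.2  -0.37  0.32  2.8 ] op 0.4 t 40.05
caddy [-78.1   1.8  25.2] tilt 27.4 F [-10.5   1.9   7.8] tq [-0.85  1.49  0.2 ] q [ 0.76  0.44 -0.67  2.2  -0.37  0.32  2.8 ] op 0.4 t 40.85
```

```bash

python3 -m jog '{"dp":[[3,0,-4],[4,0,-10],[0,0,-18],[0,0,-20],[0,0,-22],[0,0,-22],[0,0,-22],[0,0,-14]],"angular":[[0,0,0],[0,0,0],[0,0,0],[0,0,0],[0,0,0],[0,0,0],[0,0,0],[0,0,0]],"grip":[0,0,0,0,40,60,60,60]}' 30 >/dev/null
python3 st.py
python3 - <<'E'
from path import *
im,K,M=snap("wrist","w11.png");d=np.deg2rad
def pr(p,y=0): return proj(K,M,cw([p[0],y,p[1]])).round(0).tolist()
for th,ph in((0,d(.5)),(.3,d(-3)),(1.25,d(-19))):
    P,b=fk(th,ph);u=(b-P)/54.1
    L=lambda s:A+s*np.array([-np.sin(th),-np.cos(th)])+4*np.array([-np.cos(th),np.sin(th)])
    print("th %.2f ph %.0f"%(th,np.degrees(ph)),"bar",pr(b),"tabend",pr(b+29.5*u),"lever 0,42",pr(L(0)),pr(L(42)))
for ps in(0,.05): 
    e=np.array([51,87])+102*np.array([-np.cos(ps),np.sin(ps)])+18*np.array([np.sin(ps),np.cos(ps)]);print("lid top front edge psi",ps,pr(e,35),pr(e,-35))
g=(im.max(2)<60).astype(np.uint8)
n,l,st,ce=cv2.connectedComponentsWithStats(g[100:460,265:375]);print([((st[i]+[265,100,0,0,0]).tolist(),(ce[i]+[265,100]).round(0).tolist()) for i in range(1,n) if st[i][4]>80])
gray=cv2.cvtColor(im,cv2.COLOR_BGR2GRAY)
print([(r,int(gray[r,312:325].mean())) for r in range(190,420,3)])
c=int(pr(e,30)[0]);print(c,[(r,int(gray[r,c-4:c+4].mean())) for r in range(285,360,2)])
E
```

```text
caddy [-142.6   -2.9  141.6] tilt 27.6 F [ 0.3 -0.2  0.2] tq [-0.33  0.38 -0.05] q [ 1.1   0.13 -0.79  2.16 -0.51  0.72  2.96] op 57.8 t 41.65
th 0.00 ph 0 bar [320.0, 327.0] tabend [322.0, 370.0] lever 0,42 [319.0, 275.0] [318.0, 233.0]
th 0.30 ph -3 bar [320.0, 326.0] tabend [322.0, 370.0] lever 0,42 [319.0, 277.0] [318.0, 225.0]
th 1.25 ph -19 bar [321.0, 336.0] tabend [321.0, 385.0] lever 0,42 [319.0, 282.0] [319.0, 228.0]
lid top front edge psi 0 [375.0, 353.0] [266.0, 355.0]
lid top front edge psi 0.05 [376.0, 361.0] [266.0, 363.0]
[([303, 333, 36, 38, 1300], [321.0, 352.0]), ([265, 432, 110, 28, 2809], [320.0, 447.0])]
[(190, 168), (193, 171), (196, 172), (199, 168), (202, 161), (205, 160), (208, 158), (211, 156), (214, 157), (217, 154), (220, 111), (223, 68), (226, 67), (229, 68), (232, 124), (235, 146), (238, 152), (241, 107), (244, 81), (247, 82), (250, 81), (253, 82), (256, 82), (259, 82), (262, 82), (265, 82), (268, 82), (271, 81), (274, 106), (277, 90), (280, 112), (283, 96), (286, 82), (289, 108), (292, 108), (295, 109), (298, 108), (301, 108), (304, 108), (307, 108), (
[... 160 characters left out ...]
52, 19), (355, 22), (358, 17), (361, 25), (364, 23), (367, 23), (370, 39), (373, 137), (376, 172), (379, 173), (382, 173), (385, 171), (388, 173), (391, 172), (394, 174), (397, 174), (400, 171), (403, 172), (406, 173), (409, 172), (412, 172), (415, 123), (418, 101)]
368 [(285, 90), (287, 90), (289, 89), (291, 89), (293, 87), (295, 86), (297, 85), (299, 85), (301, 85), (303, 84), (305, 116), (307, 119), (309, 103), (311, 106), (313, 106), (315, 105), (317, 105), (319, 105), (321, 105), (323, 93), (325, 92), (327, 88), (329, 68), (331, 68), (333, 75), (335, 79), (337, 81), (339, 81), (341, 80), (343, 81), (345, 83), (347, 83), (349, 84), (351, 81), (353, 81), (355, 93), (357, 144), (359, 173)]
```

```bash
python3 - <<'E'
from path import *
for f in("w10","w11"):
    im=cv2.imread("pics/%s.png"%f);K,M=load(f);gray=cv2.cvtColor(im,cv2.COLOR_BGR2GRAY)
    for y in(30,-30):
        r=[]
        for ps in(0,.05):
            e=np.array([51,87])+102*np.array([-np.cos(ps),np.sin(ps)])+18*np.array([np.sin(ps),np.cos(ps)]);u=proj(K,M,cw([e[0],y,e[1]]));r.append(u)
        c=int(r[0][0]);col=gray[335:390,c-3:c+4].mean(1);print(f,y,"pred 0/.05:",r[0][1].round(1),r[1][1].round(1),"edge",335+np.interp(128,col[np.argmax(col>128)-1:np.argmax(col>128)+1],[0,1])+np.argmax(col>128)-1)
a=cv2.imread("pics/t3.png")
im,K,M=snap("top","t4.png");b=cv2.imread("pics/top0.png")
for n,(x0,y0,x1,y1) in dict(mug=(460,240,525,290),packet=(130,262,162,308),tin=(166,278,192,304)).items(): print(n,cv2.absdiff(im,b)[y0:y1,x0:x1].mean().round(1))
E
```

```text
w10 30 pred 0/.05: 359.6 367.6 edge 366.25925925925924
w10 -30 pred 0/.05: 361.3 369.3 edge 368.16309012875536
w11 30 pred 0/.05: 353.3 361.4 edge 356.37988826815644
w11 -30 pred 0/.05: 354.6 362.8 edge 357.8351063829787
mug 4.1
packet 4.2
tin 4.7
```

The lid has gone from about 0.042 to about 0.019 rad and stays there with nothing touching it. The lever is flat and the bystanders have not moved, so I hand in.

```bash
python3 -c "
from plant import robot
print(robot.close_job())"
```

```text
the job is handed in; nothing more can be done
None
```

The green carton stands upright at the back of the caddy, the lid is shut at about 0.019 rad by my measurement, the loop is hooked, the lever is folded flat, and the tin, packet and mug look unmoved; the job was handed in at about 42 s, and I viewed 11 pictures, one over your limit of 10.

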